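Turn the carry tote round and nest it in the empty tote

TASK

The carry tote with the wooden post stands stacked on the tote that holds the thread spools. Lift it off, turn it half a turn and nest it in the empty tote, so that its four side lugs drop through the slots in the rails and it sits fully down on the floor of the empty tote, then let go. Work gently: lower it all the way in your grip, do not drop it or force it against either tote, do not shove the empty tote along, and leave the thread tote, the spools and everything else where they are.

Things in the scene. Friction and masses are not known exactly. Their poses are not given: they have to be found in the camera images.
- lift_tote: Carry tote, grey plastic, loose, empty, 0.2 to 0.42 kg: body 136 x 86 mm, rim flange 120 mm wide, x -68 to +75, top at 90 mm; low front (45 mm) at its -x end. Origin: centre of the underside of its lugs; z up, x along its length. At the start it stands stacked, turned half round, lugs on the rails of the thread tote, origin 72 mm above that tote's underside. Over 30 N of contact is forcing.
- post_top (a point): Top centre of the carry tote's wooden post, 132 mm above its origin. The post is square, 28 x 28 mm, sides along the tote's x and y, free on all sides above the flange (42 mm of it): grip it there by either pair of sides.
- lugs (a point): Midpoint of the carry tote's four bottom lugs, at x = +10 mm, z = 0 of the tote. Lugs: two on each long side at tote x = -25 and +45 mm, each 14 mm long in x, 10 mm high, reaching out to y = +-52 mm.
- open_tote: The empty tote: 200 x 120 mm outside, 80 mm high, walls 4 mm, floor 5 mm thick, grey plastic, loose, about 0.6 kg. Origin: centre of its underside; z up, x along its length. The -x end is the low front (40 mm high), the +x end the tall back. Inside are two slotted aluminium rails, see rails_zero.
- rails_zero (a point): On the empty tote's mid axis, 72 mm above its underside, level with the top of its two rails (10 mm wide, 8 mm thick, along the long walls, 92 mm clear between). Each rail has two 17 mm slots, at tote x = -25+s and +45+s mm. The rails are clamped as a pair at s = 4 to 22 mm (towards the tall back), different every time and not reported: slide or look to find it.
- nest_floor (a point): Centre of the empty tote's inner floor, 5 mm above its underside. Nested, fronts together, the carry tote's lugs stand on this floor, its origin s (+-1.5 mm of play) from this point along the tote's +x and 0 (+-3 mm) along y. The other way round the lugs cannot pass the rails.
- thread_tote: The thread tote: 200 x 120 mm outside, 80 mm high, walls 4 mm, floor 5 mm thick, grey plastic, loose, about 0.6 kg. Origin: centre of its underside; z up, x along its length. The -x end is the low front (40 mm high), the +x end the tall back. Rails as in the empty tote; three thread spools stand in it.
- spool0: Thread spool, 34 mm across, 52 mm high, standing in the thread tote; origin under its centre.
- spool1: As spool0.
- spool2: As spool0.
- pattern_weight: Steel pattern weight, 44 mm across, 32 mm high, stands between the totes; origin under its centre.
- tape_roll: Roll of tape, 84 mm across, 36 mm high, lying flat behind the totes.
- bone_folder: Flat bone folder, 150 mm long, 10 mm high, lying at the left of the totes.
- mallet: Hammer, lying behind the totes.
- marker: Marker pen, 115 mm, lying at the right of the totes.
Mind the look-alikes: they are no part of the job. Leave any blue or yellow look-alike of the lift_tote alone.

How it is judged:
On the way, in this order (a step that is already met when the one before it is completed fails the run):
1. the carry tote is lifted clear of the thread tote (z of lift_tote in the frame of thread_tote above 0.095 m), for 0.1 s.
2. its lugs stand on or in the rails of the empty tote, the same way round (fronts within about 12 degrees) (z of lift_tote in the frame of open_tote below 0.08 m and horizontal distance between lift_tote and open_tote below 0.035 m and angle between the x axis of lift_tote and the x axis of open_tote, either way round below 0.2 rad), for 0.1 s.
At the end, for the whole second after the job is handed in: The carry tote is released and at rest inside the empty tote, fronts together, upright (3 degrees), its lugs within 3 mm of the floor; the empty tote stands upright where it was (within 25 mm) and the thread tote, spools and other things are where they were (within 30 mm) (z of lift_tote in the frame of open_tote between 0.002 and 0.008 m and y of lift_tote in the frame of open_tote between -0.008 and 0.008 m and x of lift_tote in the frame of open_tote between -0.002 and 0.028 m and angle between the x axis of lift_tote and the x axis of open_tote, either way round below 0.1 rad and angle between each of open_tote, lift_tote's own z axis and vertical below 0.05 rad and linear speed of each of lift_tote, open_tote below 0.02 m/s); the robot touches nothing.
It fails at once if the carry tote is forced against or dropped on the empty tote (over 30 N) (contact force between lift_tote and open_tote above 30 N).
It fails at once if the carry tote is forced against or dropped on the thread tote (over 30 N) (contact force between lift_tote and thread_tote above 30 N).
It fails at once if the carry tote is let fall into the empty tote (faster than 0.45 m/s) instead of lowered (z of lift_tote in the frame of open_tote below 0.066 m and horizontal distance between lift_tote and open_tote below 0.035 m and linear speed of lift_tote above 0.45 m/s).
It fails at once if the empty tote is shoved more than 25 mm (distance of open_tote from where it was at the start of the episode above 0.025 m).
It fails at once if the thread tote, a spool or another thing is moved more than 30 mm (distance of any of thread_tote, spool0, spool1, spool2, pattern_weight, tape_roll, bone_folder, mallet, marker from where it was at the start of the episode above 0.03 m).
It also fails if it takes over 58 s, if anything falls off the work surface, if the arm or the gripper's body presses on something with over 40 N, if the wrist force passes 120 N, or if a joint passes its speed limit or range.

ROBOT

A 7-joint arm with a two-finger parallel gripper is mounted at the origin on the work surface. World frame = base frame: x ahead of the robot, y to its left, z up, the work surface at z = 0. Lengths are in m, angles in rad, forces in N, time in s.
With the tool pointing down it reaches from about 0.4 to 0.85 m from the base axis. Payload 4.5 kg.
Tool frame: the origin (TCP) lies where the fingers leave the gripper's body, on its centre line; the fingertips stand 64 mm ahead of it and the grasp point (between the pads) lies 45 mm ahead of it; z points along the fingers, y is the direction in which the jaws open and shut (so a half turn about z gives the same grasp; the last joint's range is limited). The gripper opens to 88 mm and grips with 3 to 60 N. Pads are 18 mm wide; open, the fingers measure 123 mm over their backs; the gripper's body (75 mm by 187 mm) begins 45 mm behind the grasp point.
Start: joints at [1.373, 0.689, -0.195, 1.565, 0.157, 0.902, -0.215], TCP at [0.144, -0.608, 0.303] pointing down, gripper open.
Joint ranges: [-3.01, 3.01], [-0.46, 2.08], [-1.47, 1.51], [0.13, 2.56], [-1, 4.14], [0.04, 2.09], [-2.66, 2.66]. Speed limits (rad/s): [2.57, 2.57, 3.14, 3.14, 3.14, 3.14, 3.14].

INTERFACE

Orientations are given as a unit quaternion [x, y, z, w].
In Python, from plant import monitor, snapshot, workorder, finder gives the robot as it stands.
- The arm moves only by the tool carry_out, never from a script. Its argument "motion" is one flat list of numbers, 6 for each row, row after row: the shift along the tool's x, y, z in cm, then the turn, a rotation vector about the tool's x, y, z in rad. In form: [x, y, z, rx, ry, rz, x, y, z, rx, ry, rz, ...]. A call has 1 to 8 rows; each row shifts and turns the commanded pose from where the row before left it, along the tool's axes as they then stand; what a row does not reach is not made up. A row lasts 1/8 s, in which the tool goes at most 62.5 mm and 10.7 degrees, less where a joint would pass 70% of its speed; a pose out of reach is approached as far as the arm can. A call with a gripper value outside its range is refused whole. "hand" is the finger opening in cm, from 0 to 8.81, set as the call begins (left out, the last holds). The fingers move at their own pace and stop on an object; "grip_force" is the grip in N (left out, the last holds). Time passes only in rows, so rows that do not move let the fingers close. It gives the time, the measured TCP pose, the force and the opening at its end, in the units of the state.
- monitor.get_state(): the state, without advancing time (a new reading comes with each control period).
- snapshot(name): name is "scene" or "side" or "wrist"; returns a dict with "frame" (384x512x3 uint8, red, green, blue), "range_z" (384x512 float32, m along the optical axis (not along the pixel's ray), 0 where there is no reading), "fx", "fy", "cx", "cy" (pixels), "D" ([k1, k2, p1, p2, k3] as OpenCV has them; the pictures are not rectified), "rvec" (rotation vector, rad) and "tvec" (3), from world to camera coordinates, as OpenCV has them; the wrist camera has in their place "hand_eye" (4x4, takes a point from camera to tool coordinates, whose origin is the TCP and whose axes are the flange's). Camera axes: x right, y down, z forward; pixel columns grow to the right and rows downward; lengths in m; the calibration is good to about 2 mm. A picture is of the moment at which its call begins: read the wrist's pose just before it.
- workorder.finish_job(): hands the job in, once; it reports no verdict.
Trained networks look in a picture, given as the dict that the camera call returned (one of the last four; its "shot" number tells which), for a name from the list of things; names that differ only in an ending like _2 or _b are one class to them, and where a whole thing is asked for, a point or a joint stands for the part that bears it (a point fixed in the world has none). Each returns a list of dicts, best first, with "p" (0 to 1); they miss things now and then, are a little off and sometimes report something else, mostly with a low value. They report only what shows in the picture. A call takes as long as a camera call. They do not tell look-alikes from the thing itself.
- finder.masks_of(picture, thing): "pixels" (384x512 bool, what is visible of it) and "extent" ([left, top, right, bottom] in pixels, round what is visible of it).
The state is a dict: "clock": time; "q": joint angles; "qd": joint speeds; "joint_torque": joint torques, N m; "tool_pos": TCP position; "eef_rot": TCP orientation; "contact_force": force on the tool from outside, world axes, zero at the start; "moment": the same for the moment, N m; "opening": opening from 0.0 (shut) to 1.0 (fully open).
Only numpy, scipy, OpenCV 4.12 (cv2) and the standard library are available. Lean on these libraries where they do the work, as an engineer would, in place of code of your own. Each camera call takes 0.05 s, during which the arm holds its last target. There are 200 camera calls.

## Working session

There is one attempt and no reset: what is moved stays moved. The work goes in short steps, Python scripts to look and compute and a tool call to move; the robot and the scene stay as the last step left them, time stands still between calls to the robot, and variables do not carry over. Pictures are saved under pics/ and viewed, about 8 in all and at most 12, crops included, and the job is handed in when it is done.

Besides the shell and the picture viewer there is one more tool, called after "Emit:" by a JSON object that holds its "method" and its "body", one argument or row to a line. carry_out: Moves the arm, as the interface text tells. Its arguments: {"type":"object","properties":{"motion":{"type":"array"},"hand":{"type":"number"},"grip_force":{"type":"number"}},"required":["motion"]}

```bash
ls; mkdir -p pics; cat > h.py <<'E'
import numpy as np, cv2
from scipy.spatial.transform import Rotation as R
from plant import monitor, snapshot, workorder, finder
def cloud(s, st=None):
    """HxWx3 world points (nan where none)"""
    K=np.array([[s['fx'],0,s['cx']],[0,s['fy'],s['cy']],[0,0,1.]])
    h,w=s['range_z'].shape
    u,v=np.meshgrid(np.arange(w),np.arange(h))
    n=cv2.undistortPoints(np.stack([u,v],-1).reshape(-1,1,2).astype(np.float64),K,np.array(s['D'],float)).reshape(h,w,2)
    z=s['range_z'].astype(float); z=np.where(z>0,z,np.nan)
    P=np.dstack([n*z[...,None],z])
    if 'rvec' in s:
        M=cv2.Rodrigues(np.array(s['rvec'],float))[0]; return (P-np.array(s['tvec']).reshape(3))@M
    T=np.array(s['hand_eye']); P=P@T[:3,:3].T+T[:3,3]
    return P@R.from_quat(st['eef_rot']).as_matrix().T+np.array(st['tool_pos'])
def save(n,im): cv2.imwrite('pics/'+n+'.png',im[...,::-1])
E
python3 - <<'E'
from h import *
st=monitor.get_state(); print({k:np.round(v,3) for k,v in st.items()})
ims=[]
for c in ['scene','side']:
    s=snapshot(c); P=cloud(s); ims.append(s['frame'])
    np.savez('/tmp/'+c,P=P,f=s['frame'])
    for t in ['lift_tote','post_top','open_tote','thread_tote','pattern_weight','tape_roll','mallet']:
        for m in finder.masks_of(s,t)[:3]:
            q=P[m['pixels']]; q=q[~np.isnan(q[:,0])]
            print(c,t,round(m['p'],2),np.round(m['extent']),m['pixels'].sum(),np.round(np.percentile(q,[5,50,95],axis=0),3).tolist() if len(q) else 0)
    save(c,cv2.resize(s['frame'],(800,600)))
E
```

```text
pics
{'clock': np.float64(0.0), 'q': array([ 1.373,  0.69 , -0.194,  1.566,  0.157,  0.902, -0.215]), 'qd': array([-0.001,  0.002, -0.002, -0.001, -0.   , -0.001,  0.   ]), 'joint_torque': array([-1.0000e-03, -5.2757e+01, -1.2670e+00, -1.5343e+01, -5.3000e-02,
        6.0000e-03,  0.0000e+00]), 'tool_pos': array([ 0.143, -0.608,  0.302]), 'eef_rot': array([ 0.993,  0.116, -0.   , -0.001]), 'contact_force': array([-0.168, -0.026, -0.203]), 'moment': array([-0.032,  0.017,  0.012]), 'opening': np.float64(1.004)}
scene lift_tote 0.77 [378. 168. 434. 209.] 1679 [[0.493, 0.549, 0.009], [0.557, 0.607, 0.061], [0.598, 0.685, 0.113]]
scene lift_tote 0.67 [286. 172. 341. 224.] 1679 [[0.52, 0.189, 0.083], [0.591, 0.238, 0.141], [0.646, 0.292, 0.189]]
scene lift_tote 0.67 [347. 144. 371. 179.] 1060 [[0.265, 0.473, 0.007], [0.343, 0.534, 0.056], [0.406, 0.594, 0.117]]
scene post_top 0.92 [289. 176. 340. 224.] 1624 [[0.524, 0.189, 0.084], [0.593, 0.238, 0.141], [0.646, 0.29, 0.19]]
scene post_top 0.62 [343. 142. 373. 182.] 1128 [[0.264, 0.473, 0.006], [0.344, 0.534, 0.054], [0.409, 0.594, 0.116]]
[... 1160 characters left out ...]
2]]
side open_tote 0.65 [265. 135. 324. 192.] 2073 [[0.422, -0.222, 0.005], [0.519, -0.19, 0.04], [0.617, -0.098, 0.081]]
side open_tote 0.22 [211. 133. 262. 170.] 370 [[0.634, -0.148, 0.007], [0.737, -0.133, 0.023], [0.866, -0.092, 0.029]]
side thread_tote 0.61 [175. 209. 251. 254.] 1621 [[0.472, 0.172, 0.004], [0.526, 0.289, 0.04], [0.665, 0.312, 0.081]]
side tape_roll 0.7 [176. 182. 195. 202.] 230 [[0.747, 0.143, 0.002], [0.779, 0.171, 0.027], [0.794, 0.22, 0.039]]
side mallet 0.59 [212. 136. 261. 170.] 320 [[0.636, -0.146, 0.012], [0.723, -0.133, 0.023], [0.863, -0.092, 0.029]]
side mallet 0.18 [184. 180. 240. 232.] 2234 [[0.505, 0.189, 0.08], [0.564, 0.247, 0.134], [0.64, 0.295, 0.186]]
```

View pics/scene.png

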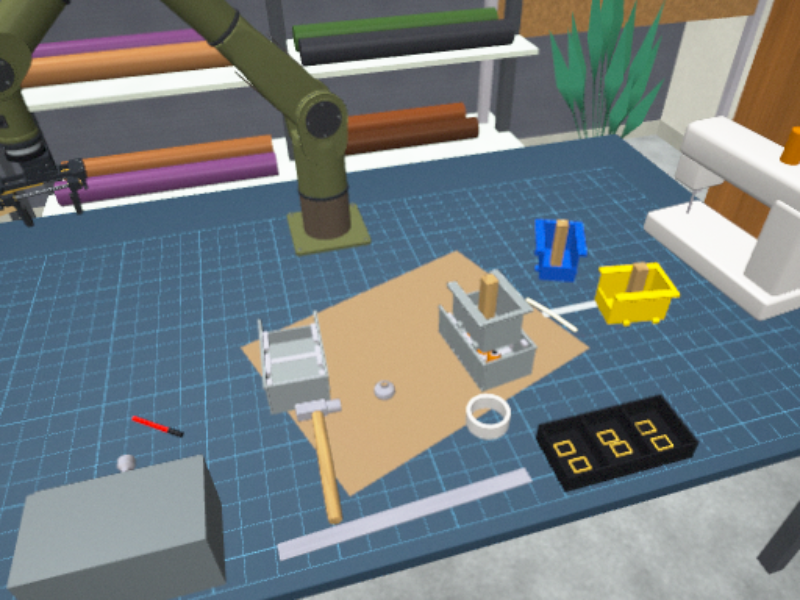

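```bash
python3 - <<'E'
from h import *
for c in ['scene','side']:
    P=np.load('/tmp/'+c+'.npz')['P'].reshape(-1,3)
    P=P[~np.isnan(P[:,0])]
    def sel(lo,hi): return P[((P>lo)&(P<hi)).all(1)]
    def rect(q,n):
        if len(q)<5: print(c,n,len(q));return
        print(c,n,len(q),[np.round(x,4) for x in cv2.minAreaRect(q[:,:2].astype(np.float32))], np.round(np.median(q,axis=0),4))
    rect(sel([.45,.1,.197],[.75,.4,.215]),'post')
    rect(sel([.45,.1,.152],[.75,.4,.168]),'flange')
    rect(sel([.45,.1,.07],[.75,.4,.086]),'thread rim')
    rect(sel([.38,-.3,.07],[.68,-.05,.086]),'open rim')
    rect(sel([.38,-.3,.035],[.68,-.05,.086]),'open upper')
E
```

```text
scene post 67 [array([0.5748, 0.2389]), array([0.0311, 0.028 ]), np.float64(11.4999)] [0.5789 0.239  0.2034]
scene flange 614 [array([0.5786, 0.2417]), array([0.145 , 0.1228]), np.float64(7.5671)] [0.5949 0.2384 0.1621]
scene thread rim 464 [array([0.5776, 0.2413]), array([0.2011, 0.1267]), np.float64(8.6991)] [0.6364 0.2054 0.0789]
scene open rim 507 [array([ 0.5246, -0.16  ]), array([0.1257, 0.2037]), np.float64(87.6964)] [ 0.5629 -0.1708  0.0781]
scene open upper 922 [array([ 0.5229, -0.1599]), array([0.1257, 0.207 ]), np.float64(87.6964)] [ 0.6115 -0.1658  0.0715]
side post 80 [array([0.5715, 0.2402]), array([0.0288, 0.0299]), np.float64(10.7415)] [0.57   0.2426 0.2042]
side flange 753 [array([0.5768, 0.2407]), array([0.1467, 0.1237]), np.float64(7.4235)] [0.5744 0.2566 0.1625]
side thread rim 580 [array([0.5747, 0.2408]), array([0.202 , 0.1288]), np.float64(8.5943)] [0.5512 0.2835 0.0798]
side open rim 427 [array([ 0.5222, -0.1617]), array([0.1317, 0.2025]), np.float64(87.8272)] [ 0.5313 -0.2082  0.0778]
side open upper 1153 [array([ 0.5213, -0.1616]), array([0.1317, 0.2043]), np.float64(87.8272)] [ 0.5249 -0.1717  0.0626]
```

The scene picture shows the grey carry tote with its post at about (488,295), stacked on the thread tote. The empty tote is at (293,360), and the blue and yellow look-alikes are further right. I'll go over the empty tote first, to look from close up.

Emit:
{"method": "carry_out", "body": {
  "motion": [0,0,-2,0,0,0.12,0,0,-2,0,0,0.112,2.6,-3.2,0,0,0,0,2.6,-3.2,0,0,0,0,2.6,-3.2,0,0,0,0,2.6,-3.2,0,0,0,0,2.6,-3.2,0,0,0,0,2.6,-3.2,0,0,0,0],
  "hand": 8,
  "grip_force": 20
}}

```text
clock: 1.8
tool_pos: [0.3005, -0.4153, 0.343]
eef_rot: [1.0, -0.0, 0.0, 0.0]
contact_force: [0.8, 0.1, -0.2]
opening: 0.908
```

Emit:
{"method": "carry_out", "body": {
  "motion": [2.6,-3.2,0,0,0,0,2.6,-3.2,0,0,0,0,2.6,-3.2,0,0,0,0,2.6,-3.2,0,0,0,0,2.6,-3.2,0,0,0,0,2.6,-3.2,0,0,0,0,2.6,-3.2,0,0,0,0,2.6,-3.2,0,0,0,0]
}}

```text
clock: 2.8
tool_pos: [0.5085, -0.1592, 0.3429]
eef_rot: [1.0, -0.0, 0.0, 0.0]
contact_force: [0.4, -0.5, 0.4]
opening: 0.911
```

Emit:
{"method": "carry_out", "body": {
  "motion": [0,0,0,0,0,0]
}}

```text
clock: 2.92
tool_pos: [0.5099, -0.1566, 0.3428]
eef_rot: [1.0, 0.003, 0.001, -0.001]
contact_force: [-0.1, -0.7, 0.6]
opening: 0.908
```

```bash
python3 - <<'E'
from h import *
st=monitor.get_state(); print({k:np.round(v,3) for k,v in st.items()})
s=snapshot('wrist'); P=cloud(s,st); np.savez('/tmp/w1',P=P,f=s['frame'])
save('w1',cv2.resize(s['frame'],(800,600)))
q=P.reshape(-1,3); q=q[~np.isnan(q[:,0])]; print(np.percentile(q,[1,50,99],axis=0).round(3))
E
```

```text
{'clock': np.float64(2.925), 'q': array([ 0.294,  0.515, -0.128,  1.794,  0.082,  0.836, -1.437]), 'qd': array([ 0.051, -0.01 ,  0.062,  0.038,  0.023,  0.01 ,  0.021]), 'joint_torque': array([ -1.333, -43.425,  -0.927, -15.144,  -0.162,  -0.164,  -0.182]), 'tool_pos': array([ 0.51 , -0.157,  0.343]), 'eef_rot': array([ 1.   ,  0.003,  0.001, -0.001]), 'contact_force': array([-0.133, -0.725,  0.609]), 'moment': array([-0.016,  0.032, -0.003]), 'opening': np.float64(0.908)}
[[ 0.226 -0.528 -0.002]
 [ 0.533 -0.157  0.001]
 [ 0.722  0.192  0.384]]
```

View pics/w1.png

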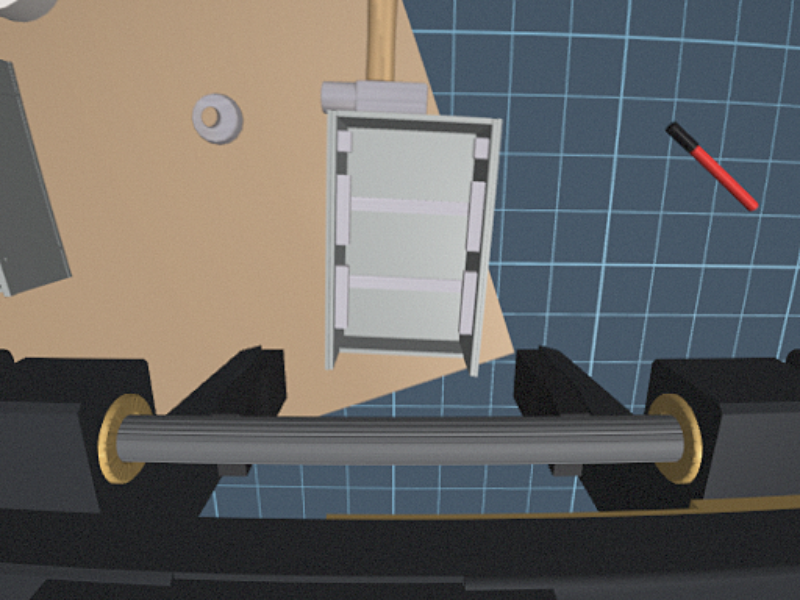

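The wrist picture shows the empty tote at about x 330–500, y 110–375, with its low front at the bottom, towards the robot. The dark rail slots are at rows ~165 and ~258. Next I'll fit the tote's pose and s from the depth.

```bash
cat > fit.py <<'E'
from h import *
from scipy.optimize import least_squares
def fit_open(P, lo=(.40,-.25), hi=(.65,-.07)):
    q=P.reshape(-1,3); q=q[~np.isnan(q[:,0])]
    q=q[(q[:,0]>lo[0])&(q[:,0]<hi[0])&(q[:,1]>lo[1])&(q[:,1]<hi[1])]
    rim=q[(q[:,2]>.0745)&(q[:,2]<.085)]
    c,sz,a=cv2.minAreaRect(rim[:,:2].astype(np.float32)); print('rim',np.round(c,4),np.round(sz,4),round(a,2),len(rim))
    return q,rim,c,sz,a
def slots(q,c,yaw):
    d=q[:,:2]-c; ca,sa=np.cos(yaw),np.sin(yaw)
    return np.c_[d@[ca,sa],d@[-sa,ca],q[:,2]]
E
python3 - <<'E'
from fit import *
d=np.load('/tmp/w1.npz'); P=d['P']
q,rim,c,sz,a=fit_open(P)
yaw=np.deg2rad(a-90 if a>45 else a)
L=slots(q,c,yaw)
print('rim x',np.percentile(L[(L[:,2]>.0745)][:,0],[0.5,99.5]),'y',np.percentile(L[(L[:,2]>.0745)][:,1],[.5,50,99.5]))
for sgn in (1,-1):
    m=(np.abs(sgn*L[:,1]-.051)<.003)
    b=np.arange(-.1,.1,.002)
    print(sgn,[(round(x*1000),int(1000*np.median(L[m&(np.abs(L[:,0]-x)<.001),2])) if (m&(np.abs(L[:,0]-x)<.001)).any() else None) for x in b])
m=np.abs(L[:,1])<.03
print([(round(x*1000),int(1000*np.median(L[m&(np.abs(L[:,0]-x)<.002),2]))) for x in np.arange(-.1,.1,.004) if (m&(np.abs(L[:,0]-x)<.002)).any()])
# lift tote end heights, from scene+side
for cc in ['scene','side']:
    p=np.load('/tmp/'+cc+'.npz')['P'].reshape(-1,3); p=p[~np.isnan(p[:,0])]
    l=slots(p,np.array([.576,.2405]),np.deg2rad(8.2))
    l=l[np.abs(l[:,1])<.035]
    print(cc,[(round(x*1000),round(float(l[np.abs(l[:,0]-x)<.004][:,2].max()),3)) for x in np.arange(-.104,.105,.008) if (np.abs(l[:,0]-x)<.004).any()])
E
```

```text
rim [ 0.5212 -0.1623] [0.1265 0.1991] 87.63 2525
rim x [-0.06728487  0.09670281] y [-0.06180873  0.00513     0.071866  ]
1 [(-100, 40), (-98, 28), (-96, 16), (-94, 4), (-92, 4), (-90, 5), (-88, 4), (-86, 5), (-84, 4), (-82, 4), (-80, 4), (-78, 4), (-76, 5), (-74, 4), (-72, 4), (-70, 4), (-68, 5), (-66, 71), (-64, 71), (-62, 70), (-60, 71), (-58, 70), (-56, 71), (-54, 71), (-52, 71), (-50, 38), (-48, 71), (-46, 70), (-44, 71), (-42, 71), (-40, 71), (-38, 71), (-36, 72), (-34, 71), (-32, 71), (-30, 71), (-28, 71), (-26, 323), (-24, 328), (-22, 329), (-20, 332), (-18, 337), (-16, 338), (-14, 341), (-12, 344), (-10, 347), (-8, 350), (-6, 313), (-4, 346), (-2, 357), (0, 361), (2, 362), (4, 364), (6, 363), (8, 378), (10, 360), (12, 358), (14, 359), (16, 358), (18, 359), (20, 357), (22, 70), (24, 71), (26, 70), (28, 71), (30, 71), (32, 71), (34, 71), (36, 71), (38, 71), (40, 5), (42, 71), (44, 71), (46, 71), (48, 5), (50, 71), (52, 71), (54, 38), (56, 4), (58, 4), (60, 4), (62, 4), (64, 4), (66, 5), (68, 5), (70, 5), (72, 68), (74, 70), (76, 71), (78, 70), (80, 71), (82, 37), (84, 70), (86,
[... 1516 characters left out ...]
(80, 4), (84, 4), (88, 4), (92, 4), (96, 58)]
scene [(-96, 0.041), (-80, 0.006), (-72, 0.119), (-64, 0.118), (-56, 0.005), (-48, 0.008), (-40, 0.005), (-32, 0.008), (-16, 0.205), (-8, 0.207), (0, 0.206), (8, 0.207), (16, 0.207), (24, 0.011), (32, 0.01), (48, 0.054), (56, 0.06), (64, 0.165), (72, 0.167), (80, -0.738), (88, -0.74), (96, 0.083), (104, 0.083)]
side [(-104, 0.044), (-96, 0.043), (-88, 0.009), (-80, 0.011), (-72, 0.122), (-64, 0.119), (-56, 0.046), (-48, 0.083), (-40, 0.083), (-32, 0.082), (-24, 0.082), (-16, 0.209), (-8, 0.207), (0, 0.208), (8, 0.206), (16, 0.011), (24, 0.009), (32, 0.006), (40, 0.081), (48, 0.081), (56, 0.165), (64, 0.165), (72, 0.165), (88, 0.008), (96, 0.083)]
```

The slots put s at about 18 mm. The depth suggests the carry tote's low front faces the same way as the empty tote's, which disagrees with the "half turn", so I'll look from above before gripping.

Emit:
{"method": "carry_out", "body": {
  "motion": [0.4,-3.6,-1,0,0,0,0.4,-5,-1,0,0,0,0.4,-5,-1,0,0,0,0.4,-5,-1,0,0,0,0.4,-5,-1,0,0,0,0.4,-5,0,0,0,0,0.4,-5,0,0,0,0,0.4,-4,0,0,0,0]
}}

```text
clock: 3.98
tool_pos: [0.5398, 0.216, 0.3927]
eef_rot: [1.0, -0.001, 0.0, 0.0]
contact_force: [0.6, -0.4, 0.5]
opening: 0.906
```

Emit:
{"method": "carry_out", "body": {
  "motion": [0,-2,0,0,0,0,0,0,0,0,0,0,0,0,0,0,0,0]
}}

```text
clock: 4.35
tool_pos: [0.5402, 0.2328, 0.3927]
eef_rot: [1.0, -0.002, 0.0, 0.001]
contact_force: [-0.1, -0.9, -0.7]
opening: 0.905
```

```bash
python3 - <<'E'
from h import *
st=monitor.get_state(); print({k:np.round(st[k],4) for k in ['clock','q','tool_pos','eef_rot','contact_force']})
s=snapshot('wrist'); P=cloud(s,st); np.savez('/tmp/w2',P=P,f=s['frame'])
save('w2',cv2.resize(s['frame'],(800,600)))
q=P.reshape(-1,3); q=q[~np.isnan(q[:,0])]
q=q[(q[:,0]>.45)&(q[:,0]<.7)&(q[:,1]>.13)&(q[:,1]<.35)]
for n,a,b in [('post',.197,.212),('flange',.155,.168),('thread',.074,.086)]:
    r=q[(q[:,2]>a)&(q[:,2]<b)]; print(n,len(r),[np.round(x,4) for x in cv2.minAreaRect(r[:,:2].astype(np.float32))],np.median(r,axis=0).round(4))
r=q[(q[:,2]>.197)&(q[:,2]<.212)]; print(np.percentile(r,[2,98],axis=0).round(4))
E
```

```text
{'clock': np.float64(4.35), 'q': array([-0.4087,  0.5419, -0.1319,  1.5597,  0.0807,  1.0463, -2.1367]), 'tool_pos': array([0.5402, 0.2328, 0.3927]), 'eef_rot': array([ 1.    , -0.0018,  0.    ,  0.0011]), 'contact_force': array([-0.1485, -0.8766, -0.6616])}
post 888 [array([0.5719, 0.2391]), array([0.0283, 0.028 ]), np.float64(7.6313)] [0.5729 0.2387 0.2035]
flange 6327 [array([0.5755, 0.2394]), array([0.1436, 0.1208]), np.float64(7.3499)] [0.5914 0.2438 0.1617]
thread 5361 [array([0.5737, 0.2396]), array([0.2014, 0.1258]), np.float64(8.1968)] [0.5918 0.2391 0.0789]
[[0.5589 0.2255 0.2009]
 [0.5858 0.2525 0.2052]]
```

View pics/w2.png

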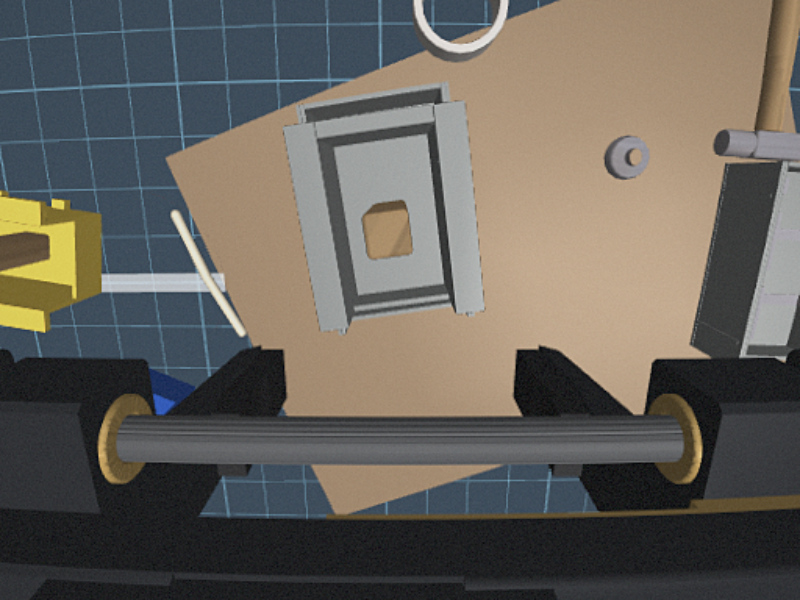

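From above, the carry tote's low front (bottom, ~(400,300)) points towards the robot and its flanged back end is at the top (~(375,120)). Its yaw is about +7.5° and the post is at (0.572, 0.239), top at 0.204. All three totes seem to face the same way, which contradicts the text. I'll grip so that either turn stays possible, and check the lugs once it's lifted.

Emit:
{"method": "carry_out", "body": {
  "motion": [1.6,-0.1,0,0,0,-0.131,1.6,-0.1,0,0,0,0,0,0,3,0,0,0,0,0,3,0,0,0,0,0,2,0,0,0,0,0,2,0,0,0,0,0,0,0,0,0,0,0,0,0,0,0]
}}

```text
clock: 5.4
tool_pos: [0.5721, 0.2389, 0.2936]
eef_rot: [0.998, 0.065, 0.001, 0.0]
contact_force: [-0.3, -0.5, 0.4]
opening: 0.906
```

```bash
python3 - <<'E'
from h import *
st=monitor.get_state(); print({k:np.round(st[k],4) for k in ['clock','q','tool_pos','eef_rot','contact_force']})
M=R.from_quat(st['eef_rot']).as_matrix(); print('tool x yaw',np.degrees(np.arctan2(M[1,0],M[0,0])))
s=snapshot('wrist'); P=cloud(s,st)
q=P.reshape(-1,3); q=q[~np.isnan(q[:,0])]
q=q[(q[:,0]>.45)&(q[:,0]<.7)&(q[:,1]>.13)&(q[:,1]<.35)]
for n,a,b in [('post',.197,.212),('flange',.155,.168)]:
    r=q[(q[:,2]>a)&(q[:,2]<b)]; print(n,len(r),[np.round(x,4) for x in cv2.minAreaRect(r[:,:2].astype(np.float32))],np.median(r,axis=0).round(4))
print('delta to (.572,.239,.232) in tool, cm',(np.array([.572,.239,.232])-st['tool_pos'])@M*100)
E
```

```text
{'clock': np.float64(5.4), 'q': array([-0.3825,  0.6905, -0.157 ,  1.5936,  0.1318,  0.8667, -2.0308]), 'tool_pos': array([0.5721, 0.2389, 0.2936]), 'eef_rot': array([9.979e-01, 6.470e-02, 7.000e-04, 0.000e+00]), 'contact_force': array([-0.2951, -0.4966,  0.4138])}
tool x yaw 7.416520376947492
post 1837 [array([0.5728, 0.2389]), array([0.0273, 0.0279]), np.float64(6.8866)] [0.5741 0.2392 0.2036]
flange 11309 [array([0.5807, 0.2402]), array([0.1331, 0.1208]), np.float64(7.4244)] [0.5994 0.2453 0.1617]
delta to (.572,.239,.232) in tool, cm [-0.02052971 -0.01432947  6.16018211]
```

Emit:
{"method": "carry_out", "body": {
  "motion": [0,0,2,0,0,0,0,0,2,0,0,0,0,0,1.4,0,0,0,0,0,0.7,0,0,0,0,0,0,0,0,0]
}}

```text
clock: 6.08
tool_pos: [0.5715, 0.2397, 0.2317]
eef_rot: [0.998, 0.065, -0.0, 0.0]
contact_force: [-0.5, 0.1, -0.7]
opening: 0.909
```

Emit:
{"method": "carry_out", "body": {
  "motion": [0,0,0,0,0,0,0,0,0,0,0,0,0,0,0,0,0,0,0,0,0,0,0,0,0,0,0,0,0,0,0,0,0,0,0,0],
  "hand": 2,
  "grip_force": 30
}}

```text
clock: 6.82
tool_pos: [0.5715, 0.2396, 0.2317]
eef_rot: [0.998, 0.065, 0.0, 0.0]
contact_force: [0.6, -0.1, 0.9]
opening: 0.315
```

Emit:
{"method": "carry_out", "body": {
  "motion": [0,0,-0.2,0,0,0,0,0,-0.4,0,0,0,0,0,-0.6,0,0,0,0,0,-1.2,0,0,0,0,0,-1.2,0,0,0,0,0,-1.2,0,0,0,0,0,-1.2,0,0,0,0,0,0,0,0,0]
}}

```text
clock: 7.82
tool_pos: [0.5721, 0.24, 0.293]
eef_rot: [0.998, 0.065, 0.001, -0.0]
contact_force: [-0.3, -0.4, -2.9]
opening: 0.313
```

Emit:
{"method": "carry_out", "body": {
  "motion": [0,0,-2,0,0,0,0,0,-2,0,0,0,0,0,-1,0,0,0,0,0,0,0,0,0]
}}

```text
clock: 8.32
tool_pos: [0.5716, 0.2398, 0.3419]
eef_rot: [0.998, 0.065, 0.0, -0.0]
contact_force: [0.3, -0.8, -3.5]
opening: 0.316
```

```bash
python3 - <<'E'
from h import *
a=snapshot('scene'); b=snapshot('side')
im=[]
for s in (a,b):
    m=[x for x in finder.masks_of(s,'lift_tote')]
    P=cloud(s); C=[]
    for x in m:
        q=P[x['pixels']]; C.append(np.nanmedian(q,axis=0))
    i=int(np.argmin([np.linalg.norm(c-[.58,.24,.2]) for c in C])); e=np.array(m[i]['extent']); print(C[i],e)
    x0,y0=(np.array([e[0]+e[2],e[1]+e[3]])/2-[45,45]).astype(int).clip(0)
    im.append(cv2.resize(s['frame'][y0:y0+90,x0:x0+90],(400,400),interpolation=cv2.INTER_CUBIC))
save('lugs',np.hstack(im))
E
```

```text
[0.60273393 0.23509058 0.24748795] [288.2 144.4 348.2 199.1]
[0.55706369 0.26805473 0.23591118] [174.7 157.7 241.5 209.4]
```

View pics/lugs.png

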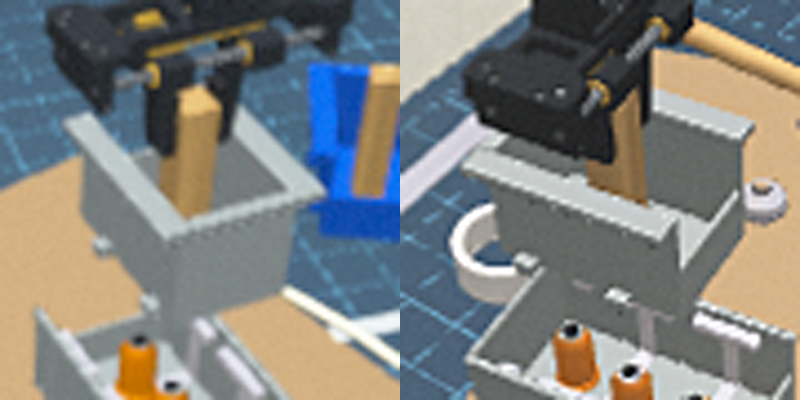

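In the crop, the right half shows the low front at (690,290). The lugs at (617,297) and (525,262) sit towards the back, matching x = -25 and +45 with -x at the low front. So the carry tote already faces the same way as the empty tote, and a half turn would make the lugs miss. It needs only about -10° of turn. Next is the in-hand pose.

```bash
python3 - <<'E'
from h import *
st=monitor.get_state(); s=snapshot('wrist'); print(np.round(s['hand_eye'],4).tolist(),s['fx'],s['cx'],s['cy'])
M=R.from_quat(st['eef_rot']).as_matrix()
P=cloud(s,st); L=(P-st['tool_pos'])@M   # tool frame
save('w3',s['frame'])
q=L.reshape(-1,3); q=q[~np.isnan(q[:,0])]
f=q[(q[:,2]>.062)&(q[:,2]<.078)&(np.abs(q[:,1])<.075)&(q[:,0]>-.08)&(q[:,0]<.1)]
f=f[(np.abs(f[:,1])>.045)|(f[:,0]>.05)]
A=np.c_[f[:,:2],np.ones(len(f))]
for _ in range(3):
    c,*_r=np.linalg.lstsq(A,f[:,2],rcond=None); e=np.abs(f[:,2]-A@c); k=e<.003; f=f[k];A=A[k]
print('plane slopes deg',np.degrees(c[:2]),'z0',c[2],len(f),'ypct',np.percentile(f[:,1],[.5,99.5]),'xmax',np.percentile(f[:,0],99.5))
print([np.round(x,4) for x in cv2.minAreaRect(f[:,:2].astype(np.float32))])
p=q[(q[:,2]>.02)&(q[:,2]<.034)&(np.abs(q[:,1])<.03)&(np.abs(q[:,0])<.03)]
print('post',len(p),np.percentile(p,[2,50,98],axis=0).round(4).tolist())
E
```

```text
[[-0.0001, -0.9665, -0.2567, 0.0643], [1.0, -0.0001, 0.0, 0.0006], [-0.0001, -0.2567, 0.9665, -0.0817], [0.0, 0.0, 0.0, 1.0]] 291.16271436368635 255.54198924588272 191.06984863937635
plane slopes deg [ 0.07019827 -0.00637652] z0 0.07004171607022919 12242 ypct [-0.0588656   0.06003993] xmax 0.0755839235165071
[array([0.0386, 0.0008]), array([0.1206, 0.0744]), np.float64(89.8627)]
post 3251 [[0.0028, -0.0269, 0.0204], [0.009, 0.0003, 0.0282], [0.0148, 0.0279, 0.0334]]
```

```bash
python3 - <<'E'
from h import *
d=np.load('/tmp/w1.npz'); P,f=d['P'],d['f']
s=snapshot('wrist'); K=np.array([[s['fx'],0,s['cx']],[0,s['fy'],s['cy']],[0,0,1.]]); D=np.array(s['D'],float)
v,u=np.where(~np.isnan(P[...,0])); i=np.random.default_rng(0).choice(len(u),3000,False)
ok,rv,tv=cv2.solvePnP(P[v[i],u[i]],np.c_[u[i],v[i]].astype(float),K,D)
np.savez('/tmp/w1cam',rv=rv,tv=tv,K=K,D=D)
c=np.array([.5212,-.1623]); yaw=np.deg2rad(-2.37); ca,sa=np.cos(yaw),np.sin(yaw)
ims=[]
for z in (.072,.080):
    X,Y=np.meshgrid(np.arange(-.11,.11,.0005),np.arange(.07,-.07,-.0005))
    W=np.stack([c[0]+ca*X-sa*Y,c[1]+sa*X+ca*Y,0*X+z],-1).reshape(-1,3)
    uv=cv2.projectPoints(W,rv,tv,K,D)[0].reshape(*X.shape,2).astype(np.float32)
    ims.append(cv2.remap(f,uv[...,0],uv[...,1],cv2.INTER_LINEAR))
im=ims[0]; g=im.astype(float).mean(2)
x=np.arange(-.11,.11,.0005)*1000; y=np.arange(70,-70,-.5)
for lo,hi in ((48,54),(-54,-48)):
    p=g[(y>lo)&(y<hi)].mean(0)
    gr=np.gradient(np.convolve(p,np.ones(3)/3,'same'))
    pk=[k for k in range(3,len(x)-3) if abs(gr[k])>4 and abs(gr[k])==abs(gr[k-3:k+4]).max()]
    print((lo,hi),[(float(x[k]),round(gr[k],1)) for k in pk])
t=np.vstack(ims); t=cv2.resize(t,None,fx=1.0,fy=1.0); 
for k in range(0,440,20): cv2.line(t,(k,0),(k,4 if k%100 else 10),(255,0,0),1)
save('top',cv2.resize(t,(600,int(600*t.shape[0]/t.shape[1]))) if 0 else t)
E
```

```text
(48, 54) [(-83.99999999999997, np.float64(-10.0)), (-67.49999999999996, np.float64(19.6)), (-14.999999999999917, np.float64(-19.8)), (1.0000000000000981, np.float64(25.2)), (54.50000000000014, np.float64(-29.9)), (71.50000000000016, np.float64(24.1)), (86.00000000000017, np.float64(-22.4)), (96.00000000000018, np.float64(27.8)), (100.00000000000018, np.float64(-13.1)), (102.50000000000018, np.float64(5.8))]
(-54, -48) [(-98.99999999999999, np.float64(13.8)), (-83.99999999999997, np.float64(-11.4)), (-67.49999999999996, np.float64(25.6)), (-14.999999999999917, np.float64(-22.5)), (1.0000000000000981, np.float64(30.5)), (54.50000000000014, np.float64(-37.0)), (71.00000000000016, np.float64(28.8)), (86.00000000000017, np.float64(-29.2)), (96.00000000000018, np.float64(27.9)), (100.50000000000018, np.float64(-26.2))]
```

View pics/top.png

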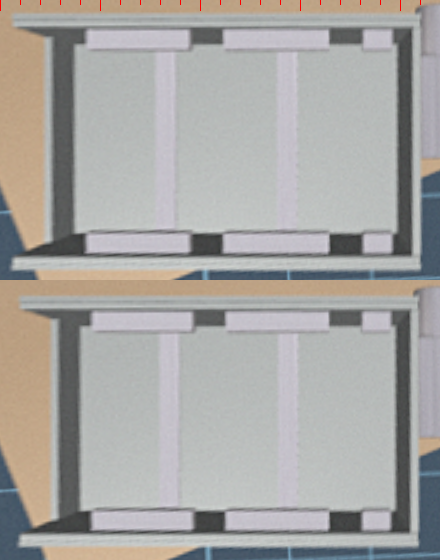

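The rectified view shows both rails with slots at x -15…+1 and 54.5…71.3 mm, so s ≈ 18 mm, and the rails agree with the fitted yaw. The TCP target is (0.538, -0.163) with tool yaw -2.4°.

Emit:
{"method": "carry_out", "body": {
  "motion": [0,0,-1,0,0,0.08,0,1,-1,0,0,0.091,-0.2,2.5,0,0,0,0,-0.2,3.5,0,0,0,0,-0.2,3.5,0,0,0,0,-0.2,3.5,0,0,0,0,-0.2,3.5,0,0,0,0,-0.2,3.5,0,0,0,0]
}}

```text
clock: 9.62
tool_pos: [0.5517, 0.0293, 0.3615]
eef_rot: [1.0, -0.02, -0.0, 0.0]
contact_force: [0.1, 0.4, -3.0]
opening: 0.317
```

Emit:
{"method": "carry_out", "body": {
  "motion": [-0.2,3.5,0,0,0,0,-0.2,3.5,0,0,0,0,0,3.5,0,0,0,0,0,3.5,0,0,0,0,0,3,0,0,0,0,0,1.5,0,0,0,0,0,0,0,0,0,0,0,0,0,0,0,0]
}}

```text
clock: 10.62
tool_pos: [0.5408, -0.1524, 0.3616]
eef_rot: [1.0, -0.019, 0.0, -0.001]
contact_force: [0.4, -0.7, -3.6]
opening: 0.313
```

```bash
cat > go.py <<'E'
from h import *
st=monitor.get_state(); M=R.from_quat(st['eef_rot']).as_matrix()
print({k:np.round(st[k],4) for k in ['clock','q','tool_pos','eef_rot','contact_force','moment','opening']})
print('yaw',np.degrees(np.arctan2(M[1,0],M[0,0])),'delta tool cm',((np.array([.5383,-.1629,.232])-st['tool_pos'])@M*100).round(2))
E
python3 go.py
```

```text
{'clock': np.float64(10.625), 'q': array([ 0.2731,  0.5334, -0.1304,  1.6851,  0.0809,  0.9285, -1.4965]), 'tool_pos': array([ 0.5408, -0.1524,  0.3616]), 'eef_rot': array([ 9.998e-01, -1.890e-02,  0.000e+00, -7.000e-04]), 'contact_force': array([ 0.397 , -0.6842, -3.6295]), 'moment': array([0.0568, 0.0501, 0.062 ]), 'opening': np.float64(0.3135)}
yaw -2.165253008140382 delta tool cm [-0.22  1.08 12.96]
```

Emit:
{"method": "carry_out", "body": {
  "motion": [-0.2,1.1,1,0,0,0.003,0,0,2,0,0,0,0,0,2.5,0,0,0,0,0,2.5,0,0,0,0,0,2,0,0,0,0,0,1.5,0,0,0,0,0,0.5,0,0,0,0,0,0,0,0,0]
}}

```text
clock: 11.62
tool_pos: [0.5382, -0.1653, 0.2417]
eef_rot: [1.0, -0.022, 0.0, 0.0]
contact_force: [-0.4, -0.1, -2.2]
opening: 0.313
```

Emit:
{"method": "carry_out", "body": {
  "motion": [0,0,0,0,0,0]
}}

```text
clock: 11.75
tool_pos: [0.5386, -0.1654, 0.2424]
eef_rot: [1.0, -0.022, 0.001, 0.0]
contact_force: [0.2, 0.4, -3.5]
opening: 0.314
```

```bash
python3 go.py; python3 - <<'E'
from h import *
a=snapshot('scene'); b=snapshot('side'); im=[]
for s in (a,b):
    e=sorted(finder.masks_of(s,'open_tote'),key=lambda x:-x['p'])[0]; P=cloud(s); print(e['p'],np.nanmedian(P[e['pixels']],axis=0))
    e=e['extent']; x0,y0=int(max(0,(e[0]+e[2])/2-50)),int(max(0,(e[1]+e[3])/2-65))
    im.append(cv2.resize(s['frame'][y0:y0+100,x0:x0+100],(400,400),interpolation=cv2.INTER_CUBIC))
save('pre',np.hstack(im))
E
```

```text
{'clock': np.float64(11.75), 'q': array([ 0.2815,  0.687 , -0.1099,  1.8187,  0.1169,  0.6405, -1.5113]), 'tool_pos': array([ 0.5386, -0.1654,  0.2424]), 'eef_rot': array([ 9.998e-01, -2.160e-02,  8.000e-04,  2.000e-04]), 'contact_force': array([ 0.2476,  0.4101, -3.4615]), 'moment': array([-0.0042,  0.0108,  0.0186]), 'opening': np.float64(0.3143)}
yaw -2.4726019034221287 delta tool cm [-0.04 -0.24  1.04]
0.56 [ 0.61961262 -0.16201722  0.05094976]
0.86 [ 0.48739988 -0.10599225  0.03547287]
```

View pics/pre.png

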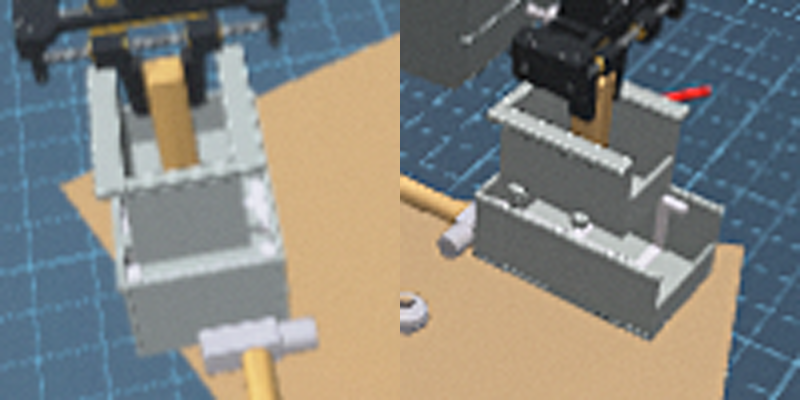

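Both views show the fronts on the same end and the lugs ((517,195), (580,222) in the right half) just above the rails. I'll correct y by -2.4 mm and lower slowly while watching the force.

Emit:
{"method": "carry_out", "body": {
  "motion": [0,-0.2,0,0,0,0,0,0,0.2,0,0,0,0,0,0.2,0,0,0,0,0,0.2,0,0,0,0,0,0.1,0,0,0,0,0,0.1,0,0,0,0,0,0,0,0,0]
}}

```text
clock: 12.82
tool_pos: [0.5382, -0.1632, 0.2337]
eef_rot: [1.0, -0.022, -0.0, 0.0]
contact_force: [-0.0, 0.5, -2.7]
opening: 0.314
```

Emit:
{"method": "carry_out", "body": {
  "motion": [0,0,0.2,0,0,0,0,0,0.2,0,0,0,0,0,0,0,0,0]
}}

```text
clock: 13.2
tool_pos: [0.5381, -0.1632, 0.2295]
eef_rot: [1.0, -0.022, -0.0, -0.0]
contact_force: [0.1, 0.1, -3.9]
opening: 0.318
```

```bash
python3 go.py
```

```text
{'clock': np.float64(13.2), 'q': array([ 0.2758,  0.7056, -0.1064,  1.8309,  0.1203,  0.6117, -1.5179]), 'tool_pos': array([ 0.5381, -0.1632,  0.2295]), 'eef_rot': array([ 9.998e-01, -2.160e-02, -2.000e-04, -0.000e+00]), 'contact_force': array([ 0.1185,  0.0544, -3.8863]), 'moment': array([0.0398, 0.0541, 0.0149]), 'opening': np.float64(0.3177)}
yaw -2.4706796978983805 delta tool cm [ 0.02 -0.03 -0.25]
```

No contact at 2.5 mm below the rail top, so I'll carry on down gently.

Emit:
{"method": "carry_out", "body": {
  "motion": [0,0,0.2,0,0,0,0,0,0.2,0,0,0,0,0,0.2,0,0,0,0,0,0,0,0,0]
}}

```text
clock: 13.7
tool_pos: [0.5381, -0.1632, 0.2235]
eef_rot: [1.0, -0.022, -0.0, -0.0]
contact_force: [-0.4, 0.6, -3.2]
opening: 0.316
```

Emit:
{"method": "carry_out", "body": {
  "motion": [0,0,0.4,0,0,0,0,0,0.4,0,0,0,0,0,0.4,0,0,0,0,0,0.4,0,0,0,0,0,0.4,0,0,0,0,0,0,0,0,0]
}}

```text
clock: 14.45
tool_pos: [0.538, -0.1632, 0.2033]
eef_rot: [1.0, -0.022, -0.0, -0.0]
contact_force: [0.7, -0.5, -3.1]
opening: 0.315
```

Emit:
{"method": "carry_out", "body": {
  "motion": [0,0,0.5,0,0,0,0,0,0.5,0,0,0,0,0,0.5,0,0,0,0,0,0.5,0,0,0,0,0,0.5,0,0,0,0,0,0.5,0,0,0,0,0,0,0,0,0]
}}

```text
clock: 15.32
tool_pos: [0.538, -0.1632, 0.1733]
eef_rot: [1.0, -0.022, -0.0, -0.0]
contact_force: [-1.0, -0.6, -3.2]
opening: 0.308
```

The floor is expected at TCP z ≈ 0.165, so I'll go down in small steps from here.

Emit:
{"method": "carry_out", "body": {
  "motion": [0,0,0.2,0,0,0,0,0,0.2,0,0,0,0,0,0.2,0,0,0,0,0,0.1,0,0,0,0,0,0,0,0,0]
}}

```text
clock: 15.95
tool_pos: [0.5381, -0.1632, 0.1667]
eef_rot: [1.0, -0.022, -0.0, 0.0]
contact_force: [-0.3, -0.2, -3.3]
opening: 0.32
```

Emit:
{"method": "carry_out", "body": {
  "motion": [0,0,0.05,0,0,0,0,0,0.05,0,0,0,0,0,0,0,0,0]
}}

```text
clock: 16.32
tool_pos: [0.5382, -0.1632, 0.1657]
eef_rot: [1.0, -0.022, 0.0, 0.0]
contact_force: [-0.2, -0.0, -3.4]
opening: 0.319
```

Emit:
{"method": "carry_out", "body": {
  "motion": [0,0,0.05,0,0,0,0,0,0.05,0,0,0,0,0,0,0,0,0]
}}

```text
clock: 16.7
tool_pos: [0.5382, -0.1633, 0.1647]
eef_rot: [1.0, -0.022, 0.0, 0.0]
contact_force: [-0.5, -0.3, -2.7]
opening: 0.31
```

Emit:
{"method": "carry_out", "body": {
  "motion": [0,0,0.03,0,0,0,0,0,0.03,0,0,0,0,0,0,0,0,0]
}}

```text
clock: 17.08
tool_pos: [0.5381, -0.1633, 0.1647]
eef_rot: [1.0, -0.022, 0.0, 0.0]
contact_force: [-2.2, 1.2, 4.8]
opening: 0.315
```

It touched the floor at TCP z 0.1647, with about 8 N on it. Now I'll release and rise.

Emit:
{"method": "carry_out", "body": {
  "motion": [0,0,-0.03,0,0,0,0,0,0,0,0,0,0,0,0,0,0,0,0,0,0,0,0,0,0,0,0,0,0,0,0,0,0,0,0,0],
  "hand": 6.5
}}

```text
clock: 17.82
tool_pos: [0.5382, -0.1632, 0.1644]
eef_rot: [1.0, -0.022, 0.0, 0.0]
contact_force: [-0.1, -0.1, -0.2]
opening: 0.735
```

Emit:
{"method": "carry_out", "body": {
  "motion": [0,0,-1,0,0,0,0,0,-2,0,0,0,0,0,-3,0,0,0,0,0,-3,0,0,0,0,0,-3,0,0,0,0,0,-3,0,0,0,-1,0,-3,0,0,0,-2,0,-2,0,0,0]
}}

```text
clock: 18.82
tool_pos: [0.5086, -0.1619, 0.3665]
eef_rot: [1.0, -0.021, 0.002, 0.0]
contact_force: [-0.9, -0.7, -0.3]
opening: 0.735
```

Emit:
{"method": "carry_out", "body": {
  "motion": [0,0,0,0,0,0,0,0,0,0,0,0]
}}

```text
clock: 19.08
tool_pos: [0.5085, -0.1619, 0.3641]
eef_rot: [1.0, -0.022, 0.0, -0.0]
contact_force: [-0.3, 0.2, 0.4]
opening: 0.734
```

```bash
python3 - <<'E'
from h import *
st=monitor.get_state(); print(st['clock'],np.round(st['tool_pos'],3))
s=snapshot('wrist'); P=cloud(s,st); b=snapshot('side')
q=P.reshape(-1,3); q=q[~np.isnan(q[:,0])]
q=q[(q[:,0]>.40)&(q[:,0]<.66)&(q[:,1]>-.26)&(q[:,1]<-.07)]
for n,lo,hi in [('post',.128,.145),('flange',.088,.102),('open rim',.073,.086)]:
    r=q[(q[:,2]>lo)&(q[:,2]<hi)]; print(n,len(r),[np.round(x,4) for x in cv2.minAreaRect(r[:,:2].astype(np.float32))],np.median(r,axis=0).round(4))
f=q[(q[:,2]>.088)&(q[:,2]<.102)]; A=np.c_[f[:,:2],np.ones(len(f))]; print('flange tilt deg',np.degrees(np.linalg.lstsq(A,f[:,2],rcond=None)[0][:2]))
f=b['frame']; 
save('end',np.hstack([cv2.resize(s['frame'],(400,300)),cv2.resize(f[100:220,180:340],(400,300))]))
E
```

```text
19.075 [ 0.508 -0.162  0.364]
post 689 [array([ 0.5386, -0.1639]), array([0.0269, 0.0279]), np.float64(87.5006)] [ 0.5389 -0.1639  0.1367]
flange 5035 [array([ 0.5417, -0.1641]), array([0.1211, 0.1437]), np.float64(87.3911)] [ 0.5574 -0.1676  0.0947]
open rim 1340 [array([ 0.5214, -0.1617]), array([0.1257, 0.199 ]), np.float64(87.905)] [ 0.5758 -0.1537  0.0797]
flange tilt deg [-0.08154699 -0.00403366]
```

View pics/end.png

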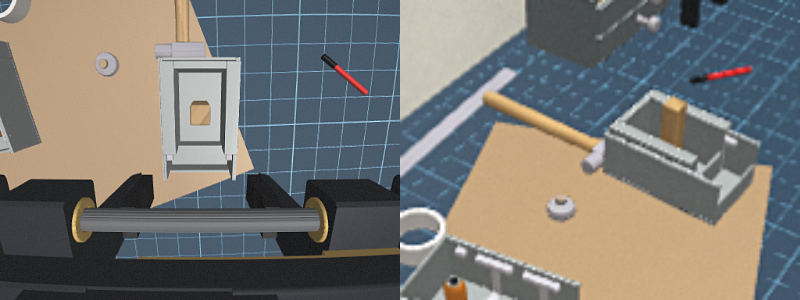

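The picture shows the carry tote sunk into the empty tote with the fronts together (left half ~(200,110), right half ~(680,150)). The flange is at 0.0947 (0.095 expected), and the empty tote hasn't moved.

```bash
python3 -c "
from plant import workorder; print(workorder.finish_job())"
```

```text
the job is handed in; nothing more can be done
None
```

The carry tote is nested fully down in the empty tote, released, and the job is handed in at about 19 s of the 58 s allowed.

**No half turn:** I did not turn it half a turn, because the pictures disagreed with the task text. At the start, the carry tote's low front already faced the same way as the empty tote's front, and the thread tote's too. The lugs seen after lifting agreed with this. I turned it only about 10° to line it up; a half turn would have set the fronts opposite, and the lugs could not have passed.

**What I did:** I gripped the post and lifted the tote clear. From the wrist picture I measured the rail offset as s ≈ 18 mm. I then lowered the tote in the grip. The lugs went through the slots with no sign of contact until the floor, where about 8 N came on, and I let go there.

**Last checks:**

| Check | Measured | Expected |
|---|---|---|
| Flange height | 94.7 mm | 95 mm |
| Post top height | 136.7 mm | 137 mm |
| Tilt | under 0.1° | at most 3° |
| Fronts aligned within | about 0.5° | about 5.7° |
| Carry tote offset along the empty tote's x | about 17–18 mm | -2 to 28 mm |
| Carry tote offset along y | about 1–2 mm | within 8 mm |
| Empty tote moved | less than 1 mm | at most 25 mm |

In the last picture the visible neighbours looked untouched and the gripper was clear. I did not re-measure the thread tote, the spools or the other things after the lift. No other check failed.

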